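# Set out the blood-draw station: unstack the supplies into their organiser trays

## Task

The supplies of the blood-draw table are still piled up for the night: take the stack apart and stand each thing upright in the grey organiser tray that is shaped for it - the small pot in the smaller round tray, the wide jar in the larger round tray, the slide box in the shorter rectangular tray and the empty tube rack in the long tray - flat on the tray floor, inside the rim. Set things down without dropping or tipping any, and leave the full tube rack and the pump bottle where they are.

Things in the scene. Friction and masses are not known exactly. Their poses are not given: they have to be found in the camera images.
- rack: Empty tube rack, bottom of the stack: black plastic block 52 x 190 x 50 mm high with flat top and 2 x 8 round tube wells, about 0.22 kg. Origin: centre of its underside; z up. Its y axis runs along its 190 mm length; grip it across its 52 mm width (x axis) at mid-length. The slide box and the wide jar stand side by side on its top, one on each half, their centres about 45 mm either side of its middle; which is on which half varies.
- slide_box: Microscope-slide box, light grey plastic with a hinged lid (shut, does not open), a latch on one long side: 54 x 86 x 38 mm high, about 0.14 kg. Origin: centre of its underside; z up. Its y axis runs along its 86 mm length, parallel to the rack's length at the start; grip it across its 54 mm width (x axis).
- wide_jar: Wide low white jar with a white knurled screw cap: cap diameter 60 mm from 18 mm up to the top at 38 mm, body below it diameter 54 mm, about 0.12 kg. Origin: centre of its underside; z up. At the start the slide box is about 15 mm away from it on one side along the rack's length, so the fingers go to its two sides across the rack's width.
- small_pot: Small amber glass pot with a black knurled screw cap: cap diameter 36 mm from 30 mm up to the top at 46 mm, body below it diameter 32 mm, about 0.07 kg. Origin: centre of its underside; z up. It stands on top of the stack, on the wide jar or on the slide box.
- rack_tray: Long grey rectangular organiser tray, fixed, the place of the empty tube rack: inside 72 x 210 mm, floor 3 mm above the table, rim 9 mm above the table, walls 3 mm. Origin: centre of its underside, on the table; its y axis runs along its 210 mm length.
- box_tray: Shorter grey rectangular organiser tray, fixed, the place of the slide box: inside 74 x 106 mm, floor 3 mm above the table, rim 9 mm, walls 3 mm. Origin: centre of its underside; its y axis runs along its 106 mm length.
- jar_tray: Larger round grey organiser tray, fixed, the place of the wide jar: inside diameter 80 mm, floor 3 mm above the table, rim 9 mm, wall 3 mm. Origin: centre of its underside.
- pot_tray: Smaller round grey organiser tray, fixed, the place of the small pot: inside diameter 56 mm, floor 3 mm above the table, rim 9 mm, wall 3 mm. Origin: centre of its underside.
- tube_rack: Bystander, leave alone: black rack 52 x 144 mm filled with red- and purple-capped blood tubes, 100 mm high, loose, at the robot's right. Origin: centre of its underside; y along its length.
- pump_bottle: Bystander, leave alone: white hand-rub bottle with a blue pump head, diameter 62 mm, 165 mm high, loose, at the robot's left. Origin: centre of its underside.
There are look-alikes about, which are no part of the job. Leave any brown or red look-alike of the small_pot alone.

How it is judged:
At the end, for the whole second after the job is handed in: Each thing stands in its own tray: its centre within 15.5 mm (level) of the tray's centre, its underside on the tray floor (less than 5.5 mm above the table), upright within 0.06 rad, the slide box and the rack lengthwise in their trays (within 0.35 rad), all released and at rest (horizontal distance between small_pot and pot_tray below 0.0155 m and z of small_pot in the frame of pot_tray between 0 and 0.0055 m and angle between each of small_pot, wide_jar, slide_box, rack's own z axis and vertical below 0.06 rad and linear speed of each of small_pot, wide_jar, slide_box, rack below 0.02 m/s and angular speed of each of small_pot, wide_jar, slide_box, rack below 0.2 rad/s and horizontal distance between wide_jar and jar_tray below 0.0155 m and z of wide_jar in the frame of jar_tray between 0 and 0.0055 m and horizontal distance between slide_box and box_tray below 0.0155 m and z of slide_box in the frame of box_tray between 0 and 0.0055 m and angle between the y axis of slide_box and the y axis of box_tray, either way round below 0.35 rad and horizontal distance between rack and rack_tray below 0.0155 m and z of rack in the frame of rack_tray between 0 and 0.0055 m and angle between the y axis of rack and the y axis of rack_tray, either way round below 0.35 rad); the robot touches nothing.
It fails at once if one of the stacked things is tipped over (leans more than 0.6 rad) (angle between any of small_pot, wide_jar, slide_box, rack's own z axis and vertical above 0.6 rad).
It fails at once if one of the stacked things is dropped or falls (faster than 0.7 m/s with no finger on it: a fall of about 25 mm) ((linear speed of small_pot above 0.7 m/s and contact force between small_pot and the fingers below 0.2 N) or (linear speed of wide_jar above 0.7 m/s and contact force between wide_jar and the fingers below 0.2 N) or (linear speed of slide_box above 0.7 m/s and contact force between slide_box and the fingers below 0.2 N) or (linear speed of rack above 0.7 m/s and contact force between rack and the fingers below 0.2 N)).
It fails at once if the rack of blood tubes is shifted by more than 20 mm (distance of tube_rack from where it was at the start of the episode above 0.02 m).
It fails at once if the pump bottle is shifted by more than 20 mm (distance of pump_bottle from where it was at the start of the episode above 0.02 m).
It also fails if it takes over 120 s, if anything falls off the work surface, if the arm or the gripper's body presses on something with over 40 N, if the wrist force passes 120 N, or if a joint passes its speed limit or range.

## Robot

A 6-joint arm with a two-finger parallel gripper is mounted at the origin on the work surface. World frame = base frame: x ahead of the robot, y to its left, z up, the work surface at z = 0. Lengths are in m, angles in rad, forces in N, time in s.
With the tool pointing down it reaches from about 0.35 to 0.975 m from the base axis. Payload 4.9 kg.
Tool frame: the origin (TCP) lies midway between the tips of the shut fingers; the grasp point (between the pads) lies 19 mm behind it (manip.hold_point_z is the distance from the TCP to the grasp point, in m); z points along the fingers, y is the line along which they close (so a half turn about z gives the same grasp; the last joint's range is limited). The gripper opens to 85 mm and grips with 20 to 120 N. Pads are 22 mm wide; open, the fingers measure 114 mm over their backs; the gripper's body (76 mm by 85 mm) begins 54 mm behind the grasp point. The pads swing forward as they close: fully open they stand 13 mm farther back than shut.
Start: joints at [1.165, 0.053, 1.613, -0, 1.476, -0.119], TCP at [0.177, 0.599, 0.231] pointing down, gripper open.
Joint ranges: [-3.01, 3.01], [-1.01, 2.22], [0.06, 2.58], [-1.02, 4.17], [0.09, 2.62], [-3.14, 3.14]. Speed limits (rad/s): [2.57, 2.57, 3.14, 3.14, 3.14, 3.14].

## Interface

Orientations are given as a unit quaternion [w, x, y, z].
In Python, from plant import manip gives the robot as it stands. The module is installed in compiled form; this text tells all that it offers.
- The arm moves only by the shell command python3 -m jog 'ROWS' [OPENING]. ROWS is JSON, one flat list of numbers, 6 for each row, row after row: the shift along the tool's x, y, z in units of 0.1 m (1.0 is 0.1 m), then the turn, a rotation vector about the tool's x, y, z in units of 180 degrees (1.0 is 180 degrees). A call has 1 to 8 rows; each row is the pose to reach, as a shift and turn from the pose commanded when the call began, along the tool's axes at that moment, turning the shorter way round; what a row does not reach only later rows make up. A row lasts 1/8 s, in which the tool goes at most 62.5 mm and 10.7 degrees, less where a joint would pass 70% of its speed; a pose out of reach is approached as far as the arm can. A call with a number of a shift or a turn outside -1 to 1 is refused whole. A call with a gripper value outside its range is refused whole. OPENING is the finger opening in mm, from 0 to 85.4, set as the call begins (- or left out, the last holds). The fingers move at their own pace and stop on an object; the grip force is fixed at half the most. Time passes only in rows, so rows that repeat a pose let the fingers close. It gives the time, the measured TCP pose, the force, the opening and the grip force at its end, in the units of the state.
- manip.state(): the state, without advancing time (a new reading comes with each control period).
- manip.grab_frame(name): name is "scene" or "top" or "wrist"; returns a dict with "img" (480x640x3 uint8, blue, green, red), "z_map" (480x640 float32, m along the optical axis (not along the pixel's ray), 0 where there is no reading), "fx", "fy", "cx", "cy" (pixels), "distortion" ([k1, k2, p1, p2, k3] as OpenCV has them; the pictures are not rectified), "xyz" and "attitude" of the camera in the world; the wrist camera has in their place "T_tool_cam" (4x4, takes a point from camera to tool coordinates, whose origin is the TCP and whose axes are the flange's). Camera axes: x right, y up, looking along -z (the intrinsics and any distortion apply to the point x, -y, -z); pixel columns grow to the right and rows downward; lengths in m; the calibration is good to about 2 mm. A picture is of the moment at which its call begins: read the wrist's pose just before it.
- manip.job_done(): hands the job in; it is judged then, once.
The state is a dict: "time": time; "joint_pos": joint angles; "joint_vel": joint speeds; "joint_efforts": joint torques, N m; "tool_pos": TCP position; "tool_rot": TCP orientation; "contact_force": force on the tool from outside, world axes, zero at the start; "ft_torque": the same for the moment, N m; "gripper_width": opening from 0.0 (shut) to 1.0 (fully open); "grasp_force": force on a finger pad.
Only numpy, scipy, OpenCV 4.12 (cv2) and the standard library are available. Lean on these libraries where they do the work, as an engineer would, in place of code of your own. Each camera call takes 0.05 s, during which the arm holds its last target. There are 200 camera calls.

## Working session

There is one attempt and no reset: what is moved stays moved. The work goes in short steps, Python scripts to look and compute and a shell command to move; the robot and the scene stay as the last step left them, time stands still between calls to the robot, and variables do not carry over. Pictures are saved under pics/ and viewed, at most 14 in all, crops included, and the job is handed in when it is done.

```bash
mkdir -p pics; cat > h.py <<'E'
import numpy as np, cv2
from scipy.spatial.transform import Rotation as R
from plant import manip
def q(a): return R.from_quat([a[1],a[2],a[3],a[0]])
def grab(name):
    s=manip.state(); f=manip.grab_frame(name)
    if name=="wrist":
        T=np.array(f["T_tool_cam"]); Rt=q(s["tool_rot"]).as_matrix()
        f["R"]=Rt@T[:3,:3]; f["p"]=Rt@T[:3,3]+np.array(s["tool_pos"])
    else:
        f["R"]=q(f["attitude"]).as_matrix() if np.size(f["attitude"])==4 else np.array(f["attitude"]); f["p"]=np.array(f["xyz"])
    f["K"]=np.array([[f["fx"],0,f["cx"]],[0,f["fy"],f["cy"]],[0,0,1.]]); f["d"]=np.array(f["distortion"],float)
    return f
def rays(f,uv):
    n=cv2.undistortPoints(np.array(uv,float).reshape(-1,1,2),f["K"],f["d"]).reshape(-1,2)
    return np.c_[n[:,0],-n[:,1],-np.ones(len(n))]@f["R"].T
def onplane(f,uv,z):
    r=rays(f,uv); return f["p"]+r*((z-f["p"][2])/r[:,2])[:,None]
def depthpts(f,uv):
    uv=np.array(uv); r=rays(f,uv); return f["p"]+r*f["z_map"][uv[:,1],uv[:,0]][:,None]
def cloud(f):
    v,u=np.mgrid[0:480,0:640]; P=depthpts(f,np.c_[u.ravel(),v.ravel()]).reshape(480,640,3); P[f["z_map"]==0]=np.nan; return P
E
python3 - <<'E'
from h import *
for n in("top","scene"):
    f=grab(n); cv2.imwrite(f"pics/{n}0.png",f["img"]); np.savez(f"{n}0.npz",**f)
    print(n,f["p"],f["R"].round(3).tolist(),f["fx"],f["d"])
print(manip.state())
E
```

```text
top [0.28566322 0.01924936 1.2849939 ] [[0.002, 0.986, -0.169], [-1.0, 0.003, 0.002], [0.003, 0.169, 0.986]] 513.8070301506273 [0.0085348 0.        0.        0.        0.       ]
scene [ 0.77617113 -0.52304256  0.89276079] [[0.879, -0.386, 0.279], [0.476, 0.708, -0.522], [0.004, 0.592, 0.806]] 435.0016401946694 [-0.0689708  0.         0.         0.         0.       ]
{'time': 0.1, 'joint_pos': array([ 1.16498421e+00,  5.32873866e-02,  1.61414021e+00, -3.49663912e-06,
        1.47599244e+00, -1.18999955e-01]), 'joint_vel': array([ 0.00081633, -0.00013805, -0.00412125,  0.00035915, -0.00116741,
       -0.00110855]), 'joint_efforts': array([ 4.97876263e-04, -3.94901848e+01, -3.71363819e+01, -5.79383436e-05,
        3.87869120e-03,  2.36567161e-06]), 'tool_pos': array([0.17659017, 0.59895605, 0.23019794]), 'tool_rot': array([-2.35335159e-04,  1.42914832e-01,  9.89734568e-01, -8.82865222e-04]), 'contact_force': array([ 0.24910529, -0.05923173, -0.5500186 ]), 'ft_torque': array([ 0.03013961,  0.02373983, -0.02963353]), 'grasp_force': 0.0, 'gripper_width': 1.0018150778106232}
```

View pics/top0.png

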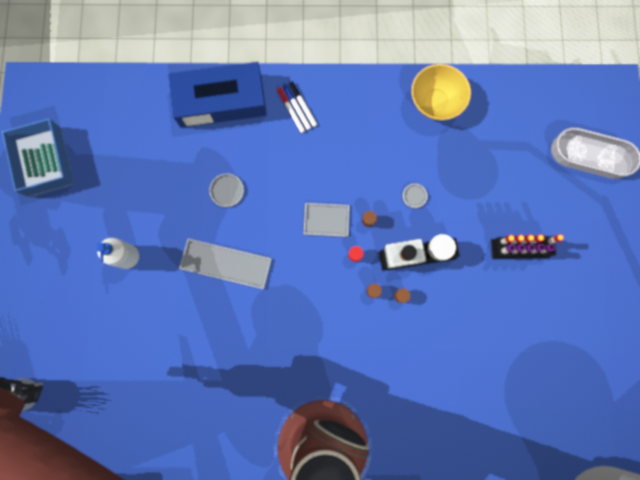

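View pics/scene0.png

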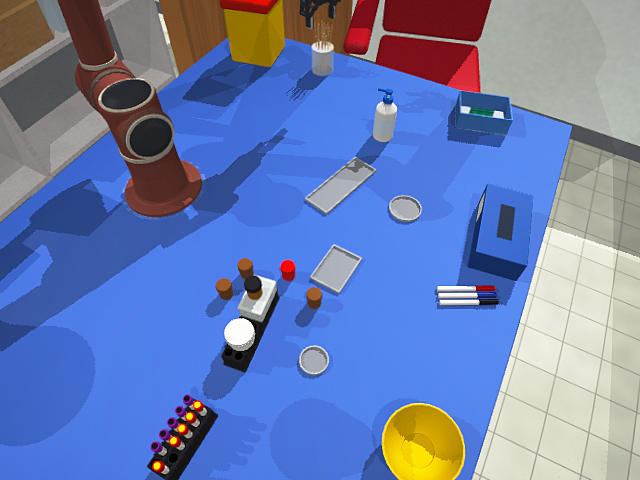

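The top view shows the stack at (380-458, 235-270). The slide box is at (405,253) with the small pot on it at (409,253), and the wide jar is at (441,247). The trays are at:
- pot tray (415,196)
- jar tray (226,190)
- box tray (327,220)
- rack tray (226,263)

Small_pot candidates in the top view are brown (370,219), (374,291) and (403,296), red (356,254), and the black-capped one on the box at (409,253). Only the last has a black cap and stands on the stack, so it is the one meant. I'll confirm it in a crop.

```bash
python3 - <<'E'
from h import *
t=dict(np.load("top0.npz")); s=dict(np.load("scene0.npz"))
cv2.imwrite("pics/crop0.png",np.hstack([cv2.resize(s["img"][240:380,200:340],(500,500),interpolation=2),cv2.resize(t["img"][205:305,340:440],(300,500),interpolation=2)]))
P=cloud(t); hsv=cv2.cvtColor(t["img"],cv2.COLOR_BGR2HSV)
# trays: grey low saturation
m=((hsv[...,1]<90)&(hsv[...,2]>80)).astype(np.uint8)
for c in cv2.findContours(m,0,2)[0]:
    a=cv2.contourArea(c)
    if 300<a<6000:
        W=onplane(t,c.reshape(-1,2),0.009)[:,:2]
        r=cv2.minAreaRect((W*1000).astype(np.float32))
        x,y,w,h=cv2.boundingRect(c)
        print((x,y,w,h),"c",np.round(r[0]),"size",np.round(r[1]),"ang",round(r[2],1),"medz",np.nanmedian(P[y:y+h,x:x+w,2]).round(3))
# stack by heights
sub=np.zeros((480,640),bool); sub[225:280,375:465]=1
for lo,hi in((.04,.06),(.075,.1),(.115,.15)):
    k=sub&(P[...,2]>lo)&(P[...,2]<hi)
    n,l,st,ce=cv2.connectedComponentsWithStats(k.astype(np.uint8))
    for i in range(1,n):
        if st[i,4]>20:
            Q=P[l==i]; r=cv2.minAreaRect((Q[:,:2]*1000).astype(np.float32))
            print(lo,"px",ce[i].round(),st[i,4],"c",np.round(r[0]),np.round(r[1]),round(r[2],1),"z",np.median(Q[:,2]).round(4))
for n,(u,v) in dict(b1=(370,219),b2=(374,291),b3=(403,296),red=(356,254),bottle=(120,255),tubes=(525,246)).items(): print(n,P[v,u].round(3))
E
```

```text
(575, 466, 65, 14) c [ -53. -661.] size [ 28. 150.] ang 0.3 medz 0.037
(279, 437, 88, 43) c [-23.   1.] size [ 93. 204.] ang 0.1 medz 0.295
(384, 239, 42, 30) c [ 461. -205.] size [ 64. 101.] ang 9.7 medz 0.087
(179, 239, 93, 50) c [435. 245.] size [220.  81.] ang 76.8 medz 0.002
(102, 238, 37, 31) c [460. 510.] size [101.  68.] ang 76.2 medz 0.086
(428, 234, 30, 28) c [ 477. -299.] size [66. 73.] ang 44.1 medz 0.084
(303, 203, 47, 34) c [547.  -8.] size [115.  83.] ang 87.2 medz 0.003
(402, 183, 26, 25) c [ 611. -234.] size [64. 63.] ang 88.5 medz 0.003
(209, 174, 35, 33) c [623. 248.] size [84. 87.] ang 0.2 medz 0.003
(15, 131, 47, 56) c [707. 735.] size [134.  95.] ang 17.2 medz 0.013
(551, 127, 89, 52) c [ 725. -706.] size [230. 113.] ang 74.4 medz 0.003
(284, 94, 34, 39) c [831.  60.] size [98. 52.] ang 28.3 medz 0.003
0.04 px [455. 250.] 93 c [ 467. -321.] [23. 53.] 81.6 z 0.0482
0.04 px [427. 253.] 153 c [ 460. -254.] [50. 43.] 11.2 z 0.0492
0.04 px [384. 258.] 82 c [ 443. -148.] [47.  8.] 9.1 z 0.0483
0.075 px [442. 247.] 500 c [ 465. -279.] [57. 57.] 55.1 z 0.0874
0.075 px [404. 253.] 628 c [ 451. -192.] [54. 86.] 9.6 z 0.0875
0.115 px [408. 252.] 203 c [ 446. -192.] [35. 34.] 5.4 z 0.1332
b1 [ 0.541 -0.115  0.044]
b2 [ 0.364 -0.122  0.042]
b3 [ 0.353 -0.192  0.043]
red [ 0.454 -0.08   0.043]
bottle [0.441 0.468 0.11 ]
tubes [ 0.475 -0.492  0.046]
```

View pics/crop0.png

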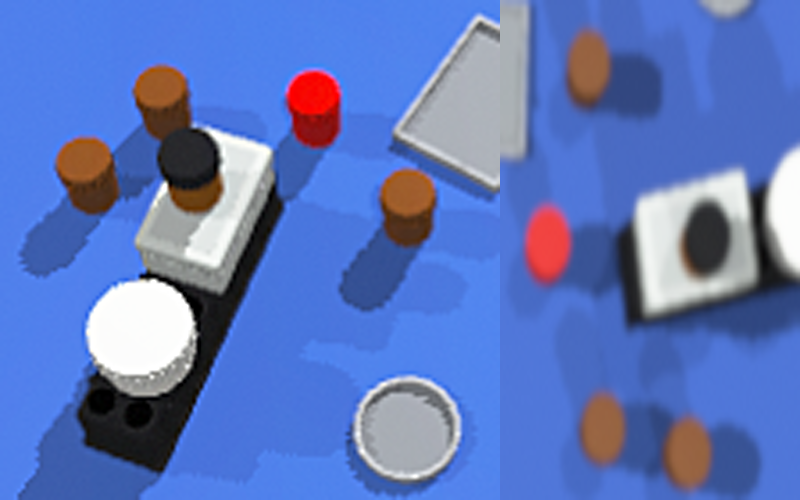

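The crop confirms it: the stack pot has a black cap over an amber body and stands on the slide box. The free-standing ones are plain brown or red. Heights check out too (pot top 0.133, box and jar tops 0.087, rack top 0.049). I'll move the arm first to yaw 0, where tool x = world y and tool y = world x.

```bash
python3 -m jog '[-0.5,0.14,-0.5,0,0,0.205, -0.96,0.28,-0.5,0,0,0.409, -0.96,0.28,-0.5,0,0,0.409, -0.96,0.28,-0.5,0,0,0.409, -0.96,0.28,-0.5,0,0,0.409, -0.96,0.28,-0.5,0,0,0.409, -0.96,0.28,-0.5,0,0,0.409, -0.96,0.28,-0.5,0,0,0.409]' 70
python3 -m jog '[-1,0.8,0,0,0,0,-1,0.8,0,0,0,0,-1,0.8,0,0,0,0]'
```

```text
time: 1.1
tool_pos: [0.2767, 0.5989, 0.2806]
tool_rot: [0.0, 0.707, 0.707, -0.001]
contact_force: [0.8, 0.2, -0.4]
gripper_width: 0.82
grasp_force: 0.0
time: 1.48
tool_pos: [0.3588, 0.4965, 0.2811]
tool_rot: [0.0, 0.708, 0.706, -0.0]
contact_force: [-0.1, 0.9, 0.7]
gripper_width: 0.824
grasp_force: 0.0
```

```bash

python3 -m jog '[-1,0.6,0,0,0,0,-1,0.6,0,0,0,0]' >/dev/null
python3 -m jog '[-1,0.27,0,0,0,0,-1,0.27,0,0,0,0]' >/dev/null
python3 -m jog '[-1,0,0,0,0,0,-1,0,0,0,0,0]' >/dev/null
python3 -m jog '[-1,0,0,0,0,0,-1,0,0,0,0,0]' >/dev/null
python3 -m jog '[-1,0,0,0,0,0,-1,0,0,0,0,0]' >/dev/null
python3 -m jog '[-1,0,0,0,0,0,-1,0,0,0,0,0]' >/dev/null
python3 -m jog '[-0.89,0,0,0,0,0,-0.89,0,0,0,0,0,-0.89,0,0,0,0,0,-0.89,0,0,0,0,0]'
python3 - <<'E'
from h import *
f=grab("wrist"); cv2.imwrite("pics/w1.png",f["img"]); np.savez("w1.npz",**f)
P=cloud(f); print(f["p"],manip.state()["tool_pos"])
for lo,hi in((.04,.06),(.08,.095),(.12,.145)):
    k=(P[...,2]>lo)&(P[...,2]<hi)
    n,l,st,ce=cv2.connectedComponentsWithStats(k.astype(np.uint8))
    for i in range(1,n):
        if st[i,4]>300:
            Q=P[l==i]; r=cv2.minAreaRect((Q[:,:2]*1000).astype(np.float32))
            print(lo,"px",ce[i].round(),st[i,4],"c",np.round(r[0]),np.round(r[1]),round(r[2],1),"z",np.median(Q[:,2]).round(4))
E
```

```text
time: 3.48
tool_pos: [0.4433, -0.189, 0.2812]
tool_rot: [-0.0, 0.707, 0.707, 0.0]
contact_force: [-0.0, 0.7, 0.1]
gripper_width: 0.818
grasp_force: 0.0
[ 0.4427726  -0.10560014  0.42506513] [ 0.44331943 -0.18879174  0.28127654]
0.04 px [338.  63.] 1281 c [456. -81.] [35. 34.] 44.1 z 0.0471
0.04 px [436. 105.] 1243 c [ 545. -116.] [35. 35.] 16.6 z 0.0469
0.04 px [239. 115.] 1241 c [ 367. -124.] [36. 35.] 65.6 z 0.0471
0.04 px [324. 144.] 533 c [ 445. -150.] [50.  8.] 9.7 z 0.05
0.04 px [232. 188.] 1037 c [ 355. -192.] [34. 35.] 59.4 z 0.0471
0.04 px [341. 254.] 618 c [ 462. -260.] [51. 22.] 11.8 z 0.0509
0.04 px [348. 405.] 1230 c [ 475. -472.] [51. 92.] 1.4 z 0.0499
0.08 px [336. 192.] 4075 c [ 452. -194.] [54. 86.] 9.7 z 0.0891
0.08 px [348. 291.] 2928 c [ 466. -281.] [59. 58.] 15.2 z 0.0891
0.12 px [329. 215.] 1762 c [ 448. -194.] [36. 35.] 43.7 z 0.1349
```

View pics/w1.png

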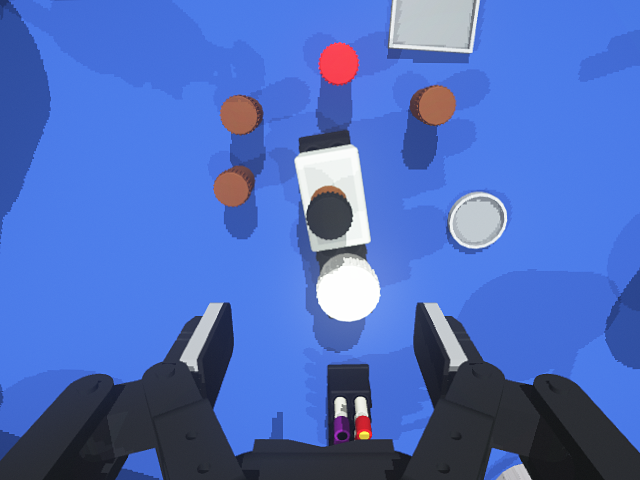

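The wrist view shows the black-capped pot on the box at (329,215), the jar at (348,291), the pot tray at (478,221) and the box tray at the top (434,25). Positions agree with the top view to about 2 mm. I'll descend and grip the cap.

```bash

python3 -m jog '[-0.05,0.045,0.5,0,0,0,-0.05,0.045,1,0,0,0,-0.05,0.045,1,0,0,0]' 60 >/dev/null
python3 -m jog '[0,0,0.25,0,0,0,0,0,0.5,0,0,0,0,0,0.74,0,0,0,0,0,0.74,0,0,0,0,0,0.74,0,0,0]'
python3 -m jog '[0,0,0,0,0,0,0,0,0,0,0,0,0,0,0,0,0,0,0,0,0,0,0,0,0,0,0,0,0,0,0,0,0,0,0,0]' 20
python3 -m jog '[0,0,-0.05,0,0,0,0,0,-0.15,0,0,0,0,0,-0.4,0,0,0,0,0,-0.7,0,0,0,0,0,-0.7,0,0,0]'
python3 - <<'E'
from h import *
f=dict(np.load("w1.npz")); hsv=cv2.cvtColor(f["img"],cv2.COLOR_BGR2HSV)
m=((hsv[...,1]<90)&(hsv[...,2]>80)).astype(np.uint8)
for c in cv2.findContours(m,0,2)[0]:
    if cv2.contourArea(c)>1000:
        r=cv2.minAreaRect((onplane(f,c.reshape(-1,2),0.009)[:,:2]*1000).astype(np.float32)); print(c.mean(0).round(),np.round(r[0]),np.round(r[1]),round(r[2],1))
E
```

```text
time: 4.53
tool_pos: [0.4491, -0.1955, 0.11]
tool_rot: [0.002, 0.707, 0.707, 0.0]
contact_force: [0.5, 1.4, -0.5]
gripper_width: 0.695
grasp_force: 0.0
time: 5.28
tool_pos: [0.4488, -0.1957, 0.1094]
tool_rot: [0.002, 0.707, 0.707, 0.0]
contact_force: [0.0, 1.1, 6.4]
gripper_width: 0.397
grasp_force: 59.6
time: 5.9
tool_pos: [0.4491, -0.196, 0.1806]
tool_rot: [0.003, 0.707, 0.707, 0.001]
contact_force: [0.2, 0.3, -1.7]
gripper_width: 0.397
grasp_force: 59.7
[[198. 337.]] [ 289. -379.] [108.  37.] 67.4
[[352. 285.]] [ 472. -317.] [86. 74.] 90.0
[[475. 218.]] [ 610. -235.] [62. 66.] 48.5
[[331. 197.]] [ 453. -213.] [ 67. 111.] 9.7
[[440.  34.]] [545. -43.] [46. 82.] 87.2
```

```bash

python3 -m jog '[-0.1,0.4,0,0,0,0,-0.19,0.81,0,0,0,0,-0.19,0.81,0,0,0,0]' >/dev/null
python3 -m jog '[-0.1,0.4,0,0,0,0,-0.19,0.81,0,0,0,0,-0.19,0.81,0,0,0,0,-0.19,0.81,0,0,0,0]'
python3 -m jog '[0,0,0.3,0,0,0,0,0,0.7,0,0,0,0,0,1,0,0,0,0,0,1,0,0,0,0,0,1,0,0,0]'
python3 - <<'E'
from h import *
f=grab("wrist"); cv2.imwrite("pics/w2.png",f["img"])
E
```

```text
time: 6.78
tool_pos: [0.6081, -0.2327, 0.1763]
tool_rot: [-0.001, 0.707, 0.707, -0.0]
contact_force: [-0.4, 0.4, -0.2]
gripper_width: 0.4
grasp_force: 60.1
time: 7.4
tool_pos: [0.6097, -0.2334, 0.0791]
tool_rot: [0.001, 0.708, 0.707, 0.0]
contact_force: [-0.3, 0.2, 0.1]
gripper_width: 0.396
grasp_force: 60.1
```

View pics/w2.png

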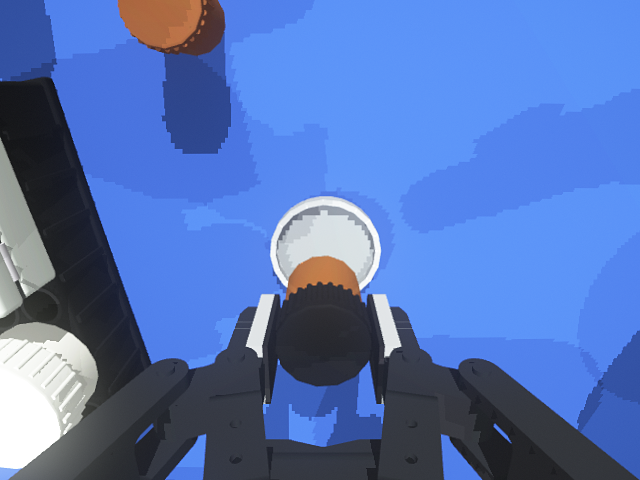

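The pot hangs upright in the grip, above the pot tray (rim centred at px (326,247), pot at px (324,330)). I'll lower it in steps.

```bash

python3 -m jog '[0,0.01,0.2,0,0,0,0,0.01,0.4,0,0,0,0,0.01,0.5,0,0,0,0,0.01,0.52,0,0,0,0,0.01,0.52,0,0,0]'
python3 -m jog '[0,0,0.02,0,0,0,0,0,0.02,0,0,0]'
```

```text
time: 8.07
tool_pos: [0.6104, -0.2331, 0.0247]
tool_rot: [-0.0, 0.707, 0.707, -0.0]
contact_force: [0.7, 0.6, 0.1]
gripper_width: 0.402
grasp_force: 60.3
time: 8.32
tool_pos: [0.6108, -0.2333, 0.0245]
tool_rot: [-0.0, 0.707, 0.707, -0.0]
contact_force: [-3.8, 1.7, 6.7]
gripper_width: 0.396
grasp_force: 60.8
```

```bash

python3 -m jog '[0,0,0,0,0,0,0,0,0,0,0,0,0,0,0,0,0,0,0,0,0,0,0,0]' 60
python3 -m jog '[0,0,-0.2,0,0,0,0,0,-0.5,0,0,0,0,0,-1,0,0,0,0,0,-1,0,0,0]' 
python3 -m jog '[0,0,-1,0,0,0,0,0,-1,0,0,0,0,0,-1,0,0,0]' 85
python3 - <<'E'
from h import *
f=grab("top"); P=cloud(f); s=P[170:225,390:440]; k=s[...,2]>.04
Q=s[k]; print(len(Q), (Q[:,:2].min(0)+Q[:,:2].max(0))/2, Q[:,2].max())
cv2.imwrite("pics/t2.png",cv2.resize(f["img"][160:280,360:480],(480,480)))
E
```

```text
time: 8.82
tool_pos: [0.6104, -0.2331, 0.023]
tool_rot: [-0.0, 0.707, 0.707, -0.0]
contact_force: [0.1, -0.2, -0.3]
gripper_width: 0.706
grasp_force: 0.0
time: 9.32
tool_pos: [0.6143, -0.235, 0.1314]
tool_rot: [0.006, 0.707, 0.707, 0.002]
contact_force: [-0.6, -0.3, -0.2]
gripper_width: 0.701
grasp_force: 0.0
time: 9.7
tool_pos: [0.6125, -0.2341, 0.2291]
tool_rot: [0.004, 0.707, 0.707, 0.001]
contact_force: [0.4, 0.2, 0.1]
gripper_width: 0.997
grasp_force: 0.0
2269 [ 0.47464982 -0.12414138] 0.5973222908220707
```

View pics/t2.png

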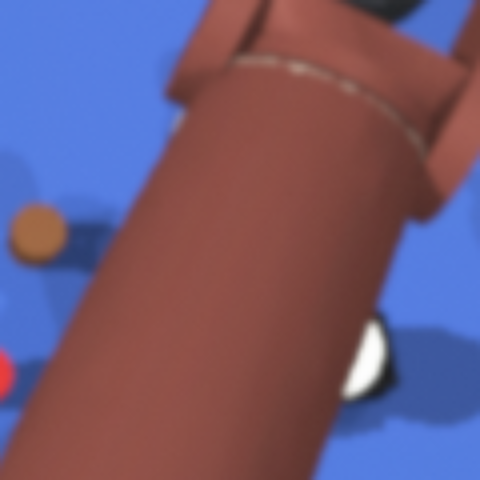

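The arm hides the tray in this view (only one brown look-alike at (38,233) and the jar edge at (365,360) show). I'll check with the wrist camera while going on to the jar.

```bash

python3 -m jog '[-0.15,-0.5,0,0,0,0,-0.3,-0.9,0,0,0,0,-0.3,-0.9,0,0,0,0]' >/dev/null
python3 -m jog '[-0.18,-0.56,0,0,0,-0.054,-0.18,-0.56,0,0,0,-0.054,-0.18,-0.56,0,0,0,-0.054,-0.18,-0.56,0,0,0,-0.054]'
cat > blobs.py <<'E'
from h import *
import sys
f=grab("wrist"); P=cloud(f); s=manip.state(); print(s["tool_pos"])
for a in sys.argv[1:]:
    lo,hi=map(float,a.split(","))
    k=(P[...,2]>lo)&(P[...,2]<hi)&(P[...,0]>.3)
    n,l,st,ce=cv2.connectedComponentsWithStats(k.astype(np.uint8))
    for i in range(1,n):
        if st[i,4]>300:
            Q=P[l==i]; r=cv2.minAreaRect((Q[:,:2]*1000).astype(np.float32))
            print(lo,"px",ce[i].round(),st[i,4],"c",np.round(r[0],1),np.round(r[1]),round(r[2],1),"z",np.median(Q[:,2]).round(4))
cv2.imwrite("pics/last.png",f["img"])
E
python3 blobs.py .04,.06 .08,.095
```

```text
time: 10.62
tool_pos: [0.4654, -0.2806, 0.223]
tool_rot: [-0.0, 0.645, 0.764, 0.0]
contact_force: [-0.4, 0.3, -0.2]
gripper_width: 0.998
grasp_force: 0.0
[ 0.4653503  -0.28066971  0.2231633 ]
0.04 px [470.  11.] 1011 c [ 546.4 -125.1] [36. 17.] 9.5 z 0.0469
0.04 px [197.  63.] 1907 c [ 354.5 -193. ] [35. 35.] 82.2 z 0.0471
0.04 px [510. 173.] 1652 c [ 609.2 -232.6] [36. 35.] 81.8 z 0.05
0.04 px [322. 166.] 1426 c [ 460.3 -254.5] [51. 25.] 11.0 z 0.0509
0.04 px [299. 379.] 2084 c [ 474.9 -484. ] [ 52. 116.] 0.8 z 0.0499
0.08 px [325.  83.] 11222 c [ 451.8 -194.6] [54. 86.] 9.8 z 0.0893
0.08 px [325. 215.] 5044 c [ 466.5 -281.6] [59. 59.] 89.7 z 0.0891
```

Pot verified in its tray: (609,-233), top at 0.050. The jar is centred under the tool within 1 mm, so I'll descend and grip its cap.

```bash

python3 -m jog '[-0.01,0.01,0.5,0,0,0,-0.01,0.01,1,0,0,0,-0.01,0.01,1,0,0,0]' >/dev/null
python3 -m jog '[0,0,0.25,0,0,0,0,0,0.5,0,0,0,0,0,0.62,0,0,0,0,0,0.62,0,0,0,0,0,0.62,0,0,0]'
python3 -m jog '[0,0,0,0,0,0,0,0,0,0,0,0,0,0,0,0,0,0,0,0,0,0,0,0,0,0,0,0,0,0]' 45
python3 -m jog '[0,0,-0.05,0,0,0,0,0,-0.15,0,0,0,0,0,-0.4,0,0,0,0,0,-0.8,0,0,0,0,0,-0.8,0,0,0]'
python3 blobs.py .04,.06 .08,.095
```

```text
time: 11.68
tool_pos: [0.4667, -0.2826, 0.0631]
tool_rot: [0.001, 0.645, 0.764, 0.0]
contact_force: [0.9, -0.3, 0.3]
gripper_width: 0.993
grasp_force: 0.0
time: 12.3
tool_pos: [0.4665, -0.2826, 0.0628]
tool_rot: [0.001, 0.645, 0.764, -0.0]
contact_force: [0.6, 0.2, 6.8]
gripper_width: 0.678
grasp_force: 65.0
time: 12.92
tool_pos: [0.4677, -0.2834, 0.1457]
tool_rot: [0.004, 0.645, 0.764, 0.0]
contact_force: [0.6, -0.4, -0.5]
gripper_width: 0.684
grasp_force: 64.3
[ 0.46651601 -0.28253182  0.14329662]
0.04 px [151.  46.] 3421 c [ 354.6 -192.9] [36. 35.] 42.4 z 0.0471
0.04 px [560. 190.] 2793 c [ 609.3 -232.6] [36. 36.] 66.2 z 0.05
0.04 px [319. 205.] 6116 c [ 463.1 -271.5] [52. 58.] 9.6 z 0.0508
0.04 px [294. 423.] 1567 c [ 474.1 -443.2] [52. 33.] 0.2 z 0.0503
0.08 px [322.  81.] 18905 c [ 452.6 -199.1] [55. 75.] 9.9 z 0.0893
```

```bash

python3 -m jog '[0,0,-0.2,0,0,0.054,0,0,-0.2,0,0,0.054]' >/dev/null
python3 -m jog '[0.45,0.1,0,0,0,0,0.88,0.26,0,0,0,0,0.88,0.26,0,0,0,0]' >/dev/null
python3 -m jog '[0.5,0.15,0,0,0,0,0.88,0.26,0,0,0,0]' >/dev/null
python3 -m jog '[0.5,0.15,0,0,0,0,0.88,0.26,0,0,0,0]' >/dev/null
python3 -m jog '[0.5,0.15,0,0,0,0,0.88,0.26,0,0,0,0]' >/dev/null
python3 -m jog '[0.5,0.15,0,0,0,0,0.88,0.26,0,0,0,0]' >/dev/null
python3 -m jog '[0.5,0.15,0,0,0,0,0.9,0.26,0,0,0,0,0.9,0.26,0,0,0,0,0.9,0.26,0,0,0,0]'
python3 - <<'E'
from h import *
f=grab("wrist"); P=cloud(f); print(manip.state()["tool_pos"])
hsv=cv2.cvtColor(f["img"],cv2.COLOR_BGR2HSV); m=((hsv[...,1]<90)&(hsv[...,2]>80)&(abs(P[...,2]-.006)<.008)).astype(np.uint8)
for c in cv2.findContours(m,0,2)[0]:
    if cv2.contourArea(c)>1000:
        W=onplane(f,c.reshape(-1,2),0.009)[:,:2]*1000; r=cv2.minAreaRect(W.astype(np.float32)); print(c.mean(0).round(),np.round(r[0]),np.round(r[1]),round(r[2],1),W.min(0).round(),W.max(0).round(),cv2.minEnclosingCircle(W.astype(np.float32)))
cv2.imwrite("pics/w3.png",f["img"])
E
```

```text
time: 15.1
tool_pos: [0.6218, 0.2469, 0.1598]
tool_rot: [-0.0, 0.707, 0.707, -0.001]
contact_force: [0.5, 0.7, -0.5]
gripper_width: 0.687
grasp_force: 64.5
[0.6218146  0.24659388 0.16014578]
[[250. 429.]] [567.  34.] [53. 50.] 10.7 [537.   5.] [590.  54.] ((562.6990356445312, 33.290489196777344), 32.77043914794922)
[[583. 389.]] [860.  77.] [30. 61.] 45.7 [828.  50.] [882. 102.] ((855.1995239257812, 71.897705078125), 31.28282928466797)
[[327. 204.]] [624. 252.] [77. 87.] 88.3 [580. 213.] [667. 290.] ((623.7234497070312, 246.63768005371094), 44.072383880615234)
[[105. 179.]] [435. 243.] [218.  82.] 76.7 [371. 129.] [500. 357.] ((436.00634765625, 242.6534423828125), 115.50373840332031)
```

View pics/w3.png

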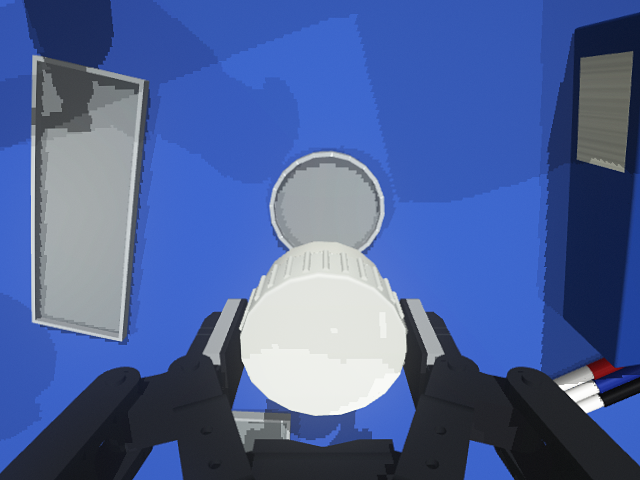

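The jar is held upright at px (324,340). The jar tray ring is at (327,204), centre (623.5, 247), 1.7 mm off in x. I'll lower.

```bash

python3 -m jog '[0,0.015,0.3,0,0,0,0,0.015,0.7,0,0,0,0,0.015,1,0,0,0,0,0.015,1,0,0,0]' >/dev/null
python3 -m jog '[0,0,0.2,0,0,0,0,0,0.35,0,0,0,0,0,0.42,0,0,0,0,0,0.42,0,0,0,0,0,0.42,0,0,0]'
python3 -m jog '[0,0,0.02,0,0,0,0,0,0.02,0,0,0]'
```

```text
time: 16.27
tool_pos: [0.6241, 0.2482, 0.02]
tool_rot: [0.0, 0.707, 0.707, 0.0]
contact_force: [-0.2, 0.6, -1.4]
gripper_width: 0.682
grasp_force: 64.5
time: 16.52
tool_pos: [0.6237, 0.2481, 0.0175]
tool_rot: [0.0, 0.707, 0.707, 0.0]
contact_force: [0.1, 0.1, -1.0]
gripper_width: 0.68
grasp_force: 64.5
```

```bash

python3 -m jog '[0,0,0.01,0,0,0,0,0,0.01,0,0,0]'
python3 -m jog '[0,0,0.01,0,0,0,0,0,0.01,0,0,0]'
```

```text
time: 16.77
tool_pos: [0.6235, 0.248, 0.0162]
tool_rot: [-0.0, 0.707, 0.707, -0.0]
contact_force: [-0.3, 0.8, -0.3]
gripper_width: 0.678
grasp_force: 64.5
time: 17.02
tool_pos: [0.6238, 0.2481, 0.0159]
tool_rot: [0.0, 0.707, 0.707, 0.0]
contact_force: [-2.0, -0.9, 3.1]
gripper_width: 0.678
grasp_force: 64.9
```

```bash

python3 -m jog '[0,0,0,0,0,0,0,0,0,0,0,0,0,0,0,0,0,0,0,0,0,0,0,0]' 82
python3 -m jog '[0,0,-0.2,0,0,0,0,0,-0.5,0,0,0,0,0,-1,0,0,0,0,0,-1,0,0,0]' >/dev/null
python3 -m jog '[0,0,-1,0,0,0,0,0,-1,0,0,0,0,0,-1,0,0,0]'
python3 blobs.py .03,.05
python3 -m jog '[-0.88,-0.34,0,0,0,0,-0.88,-0.34,0,0,0,0]' >/dev/null
python3 -m jog '[-0.88,-0.34,0,0,0,0,-0.88,-0.34,0,0,0,0]' >/dev/null
python3 -m jog '[-0.88,-0.34,0,0,0,0,-0.88,-0.34,0,0,0,0]' >/dev/null
python3 -m jog '[-0.88,-0.34,0,0,0,0,-0.88,-0.34,0,0,0,0]' >/dev/null
python3 -m jog '[-0.9,-0.35,0,0,0,-0.054,-0.9,-0.35,0,0,0,-0.054,-0.9,-0.35,0,0,0,-0.054,-0.9,-0.35,0,0,0,-0.054]'
python3 blobs.py .04,.06 .08,.095
```

```text
time: 17.52
tool_pos: [0.6236, 0.248, 0.0152]
tool_rot: [-0.0, 0.707, 0.707, -0.0]
contact_force: [-0.8, 0.4, 0.8]
gripper_width: 0.96
grasp_force: 0.0
time: 18.4
tool_pos: [0.6258, 0.2486, 0.2212]
tool_rot: [0.002, 0.707, 0.707, 0.004]
contact_force: [-0.0, 0.1, -0.3]
gripper_width: 0.96
grasp_force: 0.0
[0.62445705 0.24828193 0.21783806]
0.03 px [543. 167.] 3436 c [810.2 260.9] [  3. 230.] 8.5 z 0.0405
0.03 px [319. 198.] 3925 c [624.  248.5] [59. 60.] 6.0 z 0.0421
time: 19.95
tool_pos: [0.4517, -0.1931, 0.2138]
tool_rot: [-0.001, 0.645, 0.764, 0.0]
contact_force: [1.2, -0.9, 0.1]
gripper_width: 0.964
grasp_force: 0.0
[ 0.45197176 -0.19281778  0.21409436]
0.04 px [356.  54.] 2005 c [456.  -80.5] [35. 35.] 22.1 z 0.0471
0.04 px [226.  96.] 1839 c [ 366.7 -124.3] [35. 35.] 83.2 z 0.0471
0.04 px [462. 125.] 1762 c [ 544.6 -115.5] [35. 35.] 74.3 z 0.047
0.04 px [323. 149.] 808 c [ 443.8 -150. ] [48.  8.] 9.8 z 0.05
0.04 px [203. 182.] 1582 c [ 354.6 -192.5] [35. 35.] 19.9 z 0.0472
0.04 px [499. 278.] 1420 c [ 609.7 -232.6] [36. 35.] 73.7 z 0.05
0.04 px [322. 313.] 4284 c [ 466.3 -291.2] [52. 78.] 8.9 z 0.0508
0.04 px [307. 436.] 684 c [ 473.8 -431.1] [48. 12.] 2.1 z 0.0483
0.08 px [324. 216.] 8993 c [ 451.8 -193.3] [54. 85.] 9.7 z 0.0892
```

Jar verified in its tray: (624,248.5), top at 0.042. The box is right under the tool.

```bash

python3 -m jog '[0,0,0.5,0,0,0,0,0,1,0,0,0,0,0,1,0,0,0]' >/dev/null
python3 -m jog '[0,0,0.25,0,0,0,0,0,0.45,0,0,0,0,0,0.53,0,0,0,0,0,0.53,0,0,0,0,0,0.53,0,0,0]'
python3 -m jog '[0,0,0,0,0,0,0,0,0,0,0,0,0,0,0,0,0,0,0,0,0,0,0,0,0,0,0,0,0,0]' 35
python3 -m jog '[0,0,-0.05,0,0,0,0,0,-0.15,0,0,0,0,0,-0.4,0,0,0,0,0,-0.8,0,0,0,0,0,-0.8,0,0,0]'
python3 blobs.py .04,.06 .11,.19
```

```text
time: 21.0
tool_pos: [0.4533, -0.1943, 0.0639]
tool_rot: [0.001, 0.645, 0.764, 0.0]
contact_force: [0.1, -0.2, 0.2]
gripper_width: 0.96
grasp_force: 0.0
time: 21.62
tool_pos: [0.4529, -0.1943, 0.0633]
tool_rot: [0.001, 0.645, 0.764, 0.0]
contact_force: [-0.4, -1.3, 6.2]
gripper_width: 0.622
grasp_force: 65.8
time: 22.25
tool_pos: [0.4543, -0.1951, 0.1463]
tool_rot: [0.004, 0.645, 0.764, 0.001]
contact_force: [-0.2, -0.2, -1.6]
gripper_width: 0.616
grasp_force: 65.3
[ 0.45303838 -0.19433423  0.14394084]
0.04 px [360.  37.] 3394 c [456.1 -80.5] [35. 36.] 2.7 z 0.0471
0.04 px [193.  89.] 3103 c [ 366.  -123.9] [35. 36.] 88.9 z 0.0471
0.04 px [494. 128.] 2856 c [ 545.  -115.2] [36. 35.] 35.6 z 0.047
0.04 px [318. 177.] 4321 c [ 445.8 -162.2] [52. 33.] 8.9 z 0.0505
0.04 px [167. 200.] 2451 c [ 354.5 -192.1] [34. 35.] 60.0 z 0.0471
0.04 px [533. 314.] 2082 c [ 609.7 -232. ] [35. 35.] 89.3 z 0.0499
0.11 px [323. 323.] 41216 c [ 453.7 -194.7] [81. 86.] 9.6 z 0.1723
```

```bash

python3 -m jog '[0,0,0,0,0,0.054,0,0,0,0,0,0.054]' >/dev/null
python3 -m jog '[0.45,0.23,0,0,0,0,0.93,0.47,0,0,0,0,0.93,0.47,0,0,0,0]' >/dev/null
python3 -m jog '[0.45,0.23,0,0,0,0,0.93,0.47,0,0,0,0,0.93,0.47,0,0,0,0,0.93,0.47,0,0,0,0,0.93,0.47,0,0,0,0]'
python3 - <<'E'
from h import *
f=grab("wrist"); P=cloud(f); print(manip.state()["tool_pos"])
hsv=cv2.cvtColor(f["img"],cv2.COLOR_BGR2HSV); m=((hsv[...,1]<90)&(hsv[...,2]>80)&(abs(P[...,2]-.006)<.008)).astype(np.uint8)
for c in cv2.findContours(m,0,2)[0]:
    if cv2.contourArea(c)>1000:
        W=onplane(f,c.reshape(-1,2),0.009)[:,:2]*1000; r=cv2.minAreaRect(W.astype(np.float32)); print(c.mean(0).round(),np.round(r[0]),np.round(r[1]),round(r[2],1),W.min(0).round(),W.max(0).round())
cv2.imwrite("pics/w4.png",f["img"])
E
```

```text
time: 23.55
tool_pos: [0.5458, -0.0091, 0.1418]
tool_rot: [-0.0, 0.708, 0.706, -0.0]
contact_force: [-0.0, 0.2, -2.1]
gripper_width: 0.616
grasp_force: 65.2
[ 0.5458487  -0.00904166  0.14195028]
[[342. 163.]] [549.  23.] [49. 81.] 87.5 [508.  -0.] [590.  49.]
```

View pics/w4.png

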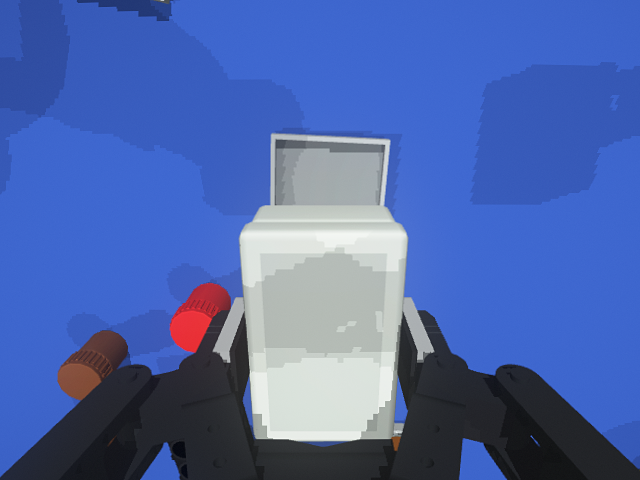

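The box hangs square over its tray. The tray's far end is at px (330,140); its centre works out at (547.5,-8.5), yaw -2.7°. I'll turn slightly and lower.

```bash

python3 -m jog '[0,0.015,0.3,0,0,0.015,0,0.015,0.7,0,0,0.015,0,0.015,0.95,0,0,0.015,0,0.015,0.95,0,0,0.015]' >/dev/null
python3 -m jog '[0,0,0.15,0,0,0,0,0,0.25,0,0,0,0,0,0.28,0,0,0,0,0,0.28,0,0,0,0,0,0.28,0,0,0]'
python3 -m jog '[0,0,0.015,0,0,0,0,0,0.015,0,0,0]'
python3 -m jog '[0,0,0.01,0,0,0,0,0,0.01,0,0,0]'
```

```text
time: 24.72
tool_pos: [0.5484, -0.0079, 0.0198]
tool_rot: [0.0, 0.724, 0.69, 0.0]
contact_force: [-0.3, -0.1, -0.9]
gripper_width: 0.62
grasp_force: 65.2
time: 24.98
tool_pos: [0.5479, -0.0079, 0.0179]
tool_rot: [0.0, 0.724, 0.69, 0.0]
contact_force: [0.1, -0.2, -2.0]
gripper_width: 0.621
grasp_force: 65.2
time: 25.22
tool_pos: [0.5478, -0.0079, 0.0167]
tool_rot: [-0.0, 0.724, 0.69, -0.0]
contact_force: [-0.1, 0.3, -1.5]
gripper_width: 0.612
grasp_force: 65.2
```

```bash

python3 -m jog '[0,0,0.01,0,0,0,0,0,0.01,0,0,0]'
```

```text
time: 25.48
tool_pos: [0.5481, -0.0079, 0.0164]
tool_rot: [0.0, 0.724, 0.69, 0.0]
contact_force: [-2.5, 0.4, 4.5]
gripper_width: 0.619
grasp_force: 65.5
```

```bash

python3 -m jog '[0,0,0,0,0,0,0,0,0,0,0,0,0,0,0,0,0,0,0,0,0,0,0,0]' 82
python3 -m jog '[0,0,-0.2,0,0,0,0,0,-0.5,0,0,0,0,0,-1,0,0,0,0,0,-1,0,0,0]' >/dev/null
python3 -m jog '[0,0,-1,0,0,-0.015,0,0,-1,0,0,-0.015,0,0,-1,0,0,-0.015]'
python3 blobs.py .03,.05
python3 -m jog '[-0.76,-0.3,0,0,0,0,-0.76,-0.3,0,0,0,0]' >/dev/null
python3 -m jog '[-0.76,-0.3,0,0,0,0,-0.76,-0.3,0,0,0,0]' >/dev/null
python3 -m jog '[-0.77,-0.3,0,0,0,-0.054,-0.77,-0.3,0,0,0,-0.054,-0.77,-0.3,0,0,0,-0.054,-0.77,-0.3,0,0,0,-0.054]'
python3 blobs.py .045,.06
```

```text
time: 25.98
tool_pos: [0.5479, -0.0079, 0.0157]
tool_rot: [0.0, 0.724, 0.69, -0.0]
contact_force: [0.5, 0.5, 0.8]
gripper_width: 0.961
grasp_force: 0.0
time: 26.85
tool_pos: [0.5501, -0.0082, 0.2209]
tool_rot: [0.003, 0.707, 0.707, 0.003]
contact_force: [0.4, -0.4, 0.1]
gripper_width: 0.959
grasp_force: 0.0
[ 0.54867196 -0.00802489  0.21791317]
0.03 px [319. 195.] 6573 c [548.1  -8.1] [86. 54.] 87.1 z 0.0423
0.03 px [216. 278.] 1414 c [456.7 -79.6] [35. 36.] 66.9 z 0.0469
0.03 px [317. 312.] 1289 c [ 545.6 -114.2] [35. 35.] 1.2 z 0.0469
0.03 px [124. 321.] 1321 c [ 367.2 -123.7] [35. 34.] 84.9 z 0.0468
0.03 px [242. 381.] 1344 c [ 472.4 -208.2] [ 20. 134.] 13.1 z 0.0441
0.03 px [117. 374.] 452 c [ 350.1 -183.1] [33. 16.] 31.7 z 0.0458
0.03 px [381. 407.] 566 c [ 610.6 -228.8] [30. 36.] 83.8 z 0.0439
time: 27.9
tool_pos: [0.4576, -0.2359, 0.2148]
tool_rot: [-0.001, 0.645, 0.764, 0.0]
contact_force: [0.4, 1.2, 0.2]
gripper_width: 0.959
grasp_force: 0.0
[ 0.45775484 -0.23577013  0.21501852]
0.045 px [360.   6.] 483 c [458.4 -92.8] [30.  9.] 9.8 z 0.047
0.045 px [223.  31.] 1933 c [ 365.7 -124.1] [34. 34.] 88.7 z 0.0471
0.045 px [471.  64.] 1820 c [ 544.9 -115.6] [34. 34.] 84.8 z 0.0471
0.045 px [324. 193.] 13799 c [ 457.8 -237.7] [ 52. 186.] 9.3 z 0.0507
0.045 px [199. 127.] 1609 c [ 354.5 -192.7] [34. 33.] 71.0 z 0.0471
0.045 px [508. 230.] 1387 c [ 609.5 -232.2] [35. 34.] 35.6 z 0.05
0.045 px [303. 413.] 1419 c [ 474.4 -453.5] [52. 55.] 1.4 z 0.0501
```

View pics/last.png

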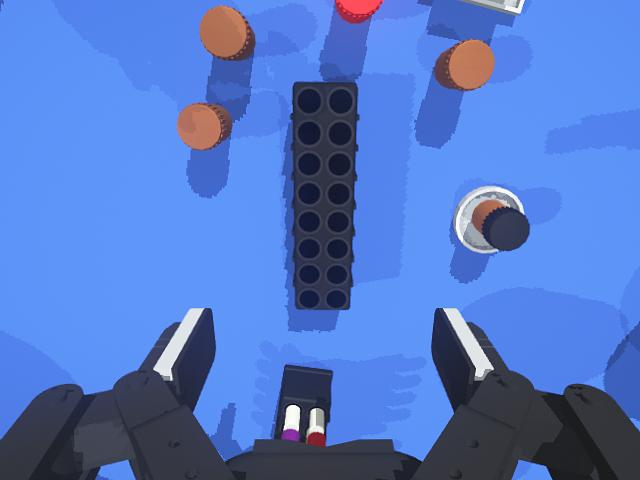

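Box verified in its tray: (548,-8), top at 0.042. The picture shows the empty rack at (325,195) with both halves clear. I'll grip it at mid-length.

```bash

python3 -m jog '[-0.02,0,0.5,0,0,0,-0.02,0,1,0,0,0,-0.02,0,1,0,0,0]' >/dev/null
python3 -m jog '[0,0,0.3,0,0,0,0,0,0.6,0,0,0,0,0,0.9,0,0,0,0,0,1,0,0,0,0,0,1,0,0,0,0,0,1,0,0,0]'
python3 -m jog '[0,0,0,0,0,0,0,0,0,0,0,0,0,0,0,0,0,0,0,0,0,0,0,0,0,0,0,0,0,0]' 35
python3 -m jog '[0,0,-0.05,0,0,0,0,0,-0.15,0,0,0,0,0,-0.4,0,0,0,0,0,-0.9,0,0,0,0,0,-0.9,0,0,0]'
python3 blobs.py .09,.18
```

```text
time: 29.08
tool_pos: [0.4595, -0.2396, 0.0179]
tool_rot: [0.002, 0.645, 0.764, 0.0]
contact_force: [-0.1, 0.1, 0.4]
gripper_width: 0.959
grasp_force: 0.0
time: 29.7
tool_pos: [0.4588, -0.2394, 0.017]
tool_rot: [0.001, 0.645, 0.764, 0.0]
contact_force: [0.0, 0.8, 6.0]
gripper_width: 0.598
grasp_force: 64.5
time: 30.32
tool_pos: [0.4608, -0.2408, 0.111]
tool_rot: [0.005, 0.645, 0.764, 0.0]
contact_force: [0.2, 0.3, -2.2]
gripper_width: 0.603
grasp_force: 63.8
[ 0.45921701 -0.23964508  0.10818072]
0.09 px [323. 280.] 87535 c [ 455.5 -215.5] [122. 138.] 9.6 z 0.145
```

```bash

python3 -m jog '[0,0,-0.5,0,0,0.054,0,0,-0.5,0,0,0.054,0,0,-0.5,0,0,0.054]' >/dev/null
python3 -m jog '[0.45,-0.02,0,0,0,0,0.96,-0.05,0,0,0,0,0.96,-0.05,0,0,0,0]' >/dev/null
python3 -m jog '[0.5,-0.02,0,0,0,0,0.96,-0.05,0,0,0,0]' >/dev/null
python3 -m jog '[0.5,-0.02,0,0,0,0,0.96,-0.05,0,0,0,0]' >/dev/null
python3 -m jog '[0.5,-0.02,0,0,0,0,0.96,-0.05,0,0,0,0]' >/dev/null
python3 -m jog '[0.5,-0.02,0,0,0,0.073,0.98,-0.05,0,0,0,0.073,0.98,-0.05,0,0,0,0.073,0.98,-0.05,0,0,0,0.073,0.98,-0.05,0,0,0,0.073]'
python3 - <<'E'
from h import *
f=grab("wrist"); P=cloud(f); print(manip.state()["tool_pos"])
hsv=cv2.cvtColor(f["img"],cv2.COLOR_BGR2HSV); m=((hsv[...,1]<90)&(hsv[...,2]>80)&(abs(P[...,2]-.006)<.008)).astype(np.uint8)
for c in cv2.findContours(m,0,2)[0]:
    if cv2.contourArea(c)>500:
        W=onplane(f,c.reshape(-1,2),0.009)[:,:2]*1000; r=cv2.minAreaRect(W.astype(np.float32)); print(c.mean(0).round(),np.round(r[0]),np.round(r[1]),round(r[2],1),cv2.boxPoints(r).round().tolist())
k=(P[...,2]>.17)&(P[...,2]<.20); k[:,:200]=0;k[:,440:]=0
Q=P[k]; r=cv2.minAreaRect((Q[:,:2]*1000).astype(np.float32)); print("rack top",r,np.median(Q[:,2]))
cv2.imwrite("pics/w5.png",f["img"])
E
```

```text
time: 32.5
tool_pos: [0.4334, 0.242, 0.1549]
tool_rot: [-0.0, 0.784, 0.621, -0.001]
contact_force: [0.3, -0.4, -2.8]
gripper_width: 0.599
grasp_force: 63.6
[0.43355064 0.24202585 0.15519918]
[[472. 458.]] [513. -31.] [60. 19.] 89.4 [[504.0, -61.0], [522.0, -61.0], [523.0, -1.0], [504.0, -1.0]]
[[581. 152.]] [622. 239.] [ 89. 103.] 0.7 [[577.0, 290.0], [578.0, 187.0], [667.0, 188.0], [666.0, 291.0]]
rack top ((439.3436584472656, 266.8921813964844), (137.7859649658203, 78.99940490722656), 75.3554916381836) 0.18870570084660396
```

View pics/w5.png

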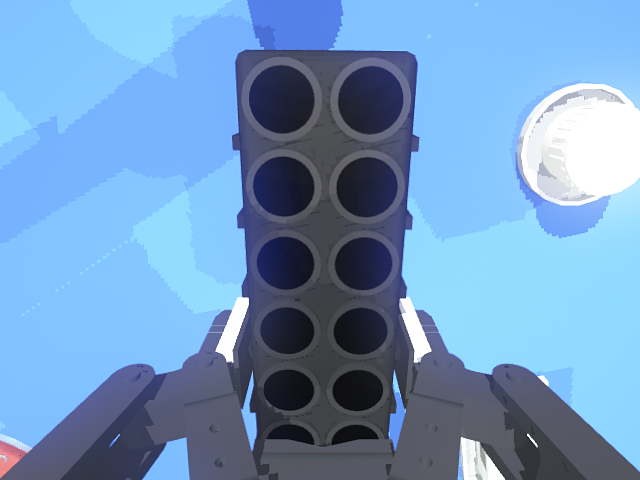

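The rack is held level, hiding its tray beneath. Earlier views put the tray at (435,244), yaw -13.2°, and the tool's yaw matches. I'll shift 2 mm in x and lower.

```bash

python3 -m jog '[0,0.02,0.3,0,0,0,0,0.02,0.6,0,0,0,0,0.02,0.9,0,0,0,0,0.02,0.9,0,0,0,0,0.02,0.9,0,0,0]'
python3 - <<'E'
from h import *
f=grab("wrist"); P=cloud(f); z=manip.state()["tool_pos"]; print(z)
k=(abs(P[...,2]-(z[2]+.034))<.005).astype(np.uint8); k[300:]=0
c=max(cv2.findContours(k,0,2)[0],key=cv2.contourArea); r=cv2.minAreaRect((P[c[:,0,1],c[:,0,0],:2]*1000).astype(np.float32)); print("rack part",r,cv2.boxPoints(r).round().tolist())
E
python3 - <<'E'
from h import *
f=grab("top"); t0=dict(np.load("top0.npz")); cv2.imwrite("pics/t5.png",cv2.resize(f["img"][210:310,150:300],(750,500)))
E
```

```text
time: 33.17
tool_pos: [0.4364, 0.2426, 0.067]
tool_rot: [0.0, 0.784, 0.621, 0.001]
contact_force: [0.2, -0.4, -0.9]
gripper_width: 0.598
grasp_force: 63.5
[0.4367665  0.24285676 0.06757987]
rack part ((449.75494384765625, 299.086181640625), (72.10628509521484, 51.650123596191406), 76.32086181640625) [[416.0, 270.0], [466.0, 258.0], [483.0, 328.0], [433.0, 340.0]]
```

View pics/t5.png

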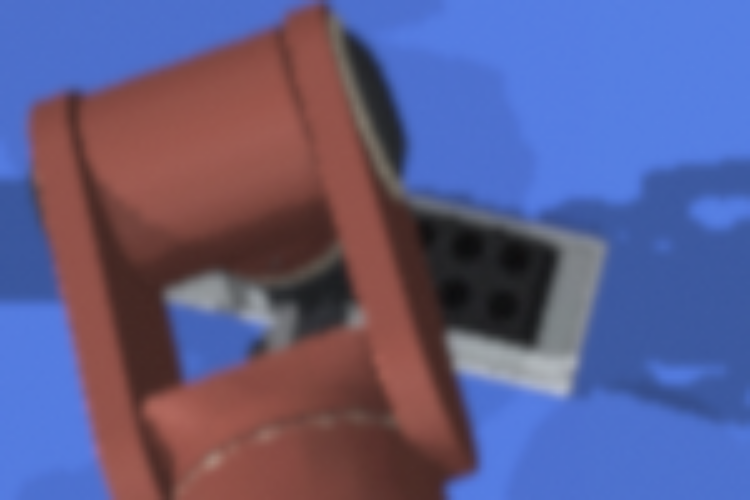

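The top view shows the rack over the tray with its sides aligned (end at crop px (550,295) inside the tray end at (590,320), the rack being higher than the tray). The wrist puts its centre at (436,242), so I'll nudge it 2 mm along and lower.

```bash

python3 -m jog '[0.02,-0.015,0.2,0,0,0,0.02,-0.015,0.35,0,0,0,0.02,-0.015,0.43,0,0,0,0.02,-0.015,0.43,0,0,0,0.02,-0.015,0.43,0,0,0]'
python3 -m jog '[0,0,0.015,0,0,0,0,0,0.015,0,0,0]'
python3 -m jog '[0,0,0.015,0,0,0,0,0,0.015,0,0,0]'
```

```text
time: 33.9
tool_pos: [0.4349, 0.2452, 0.0234]
tool_rot: [0.0, 0.784, 0.621, 0.0]
contact_force: [-0.1, -0.1, -2.4]
gripper_width: 0.599
grasp_force: 63.7
time: 34.15
tool_pos: [0.4346, 0.2451, 0.0215]
tool_rot: [0.0, 0.784, 0.621, 0.0]
contact_force: [-0.2, -0.2, -2.0]
gripper_width: 0.601
grasp_force: 63.7
time: 34.4
tool_pos: [0.4347, 0.2452, 0.02]
tool_rot: [0.0, 0.784, 0.621, 0.0]
contact_force: [0.6, 0.9, -1.2]
gripper_width: 0.6
grasp_force: 63.8
```

```bash

python3 -m jog '[0,0,0.01,0,0,0,0,0,0.01,0,0,0]'
```

```text
time: 34.65
tool_pos: [0.4347, 0.2451, 0.02]
tool_rot: [0.0, 0.784, 0.621, -0.0]
contact_force: [-3.6, -1.3, 7.2]
gripper_width: 0.603
grasp_force: 64.7
```

Contact with the floor. I'll release, rise and check everything.

```bash

python3 -m jog '[0,0,0,0,0,0,0,0,0,0,0,0,0,0,0,0,0,0,0,0,0,0,0,0]' 82
python3 -m jog '[0,0,-0.2,0,0,0,0,0,-0.5,0,0,0,0,0,-1,0,0,0,0,0,-1,0,0,0]' >/dev/null
python3 -m jog '[0,0,-1,0,0,0,0,0,-1,0,0,0,0,0,-1,0,0,0,0,0,-1,0,0,0,0,0,-1,0,0,0]'
python3 blobs.py .035,.065
python3 - <<'E'
from h import *
f=grab("scene"); cv2.imwrite("pics/s6.png",f["img"])
P=cloud(f); t0=dict(np.load("scene0.npz")); P0=cloud(t0)
for n,(u,v) in dict(bottle=(384,122),tubes=(172,440)).items():
    w=np.s_[v-25:v+25,u-25:u+25]; print(n,"scene change",np.nanmean(np.abs(f["img"][w].astype(int)-t0["img"][w])).round(2))
E
```

```text
time: 35.15
tool_pos: [0.4343, 0.245, 0.0187]
tool_rot: [-0.0, 0.784, 0.621, -0.0]
contact_force: [0.2, -0.7, -0.5]
gripper_width: 0.96
grasp_force: 0.0
time: 36.28
tool_pos: [0.4333, 0.2446, 0.2163]
tool_rot: [-0.001, 0.784, 0.621, -0.002]
contact_force: [-1.0, 0.3, -0.5]
gripper_width: 0.959
grasp_force: 0.0
[0.43341288 0.24468121 0.21651085]
0.035 px [326. 187.] 14131 c [435.1 247. ] [185.  52.] 76.3 z 0.0537
0.035 px [557. 142.] 4505 c [622.6 248.2] [59. 59.] 61.3 z 0.0421
bottle scene change 21.01
tubes scene change 3.0
```

View pics/s6.png

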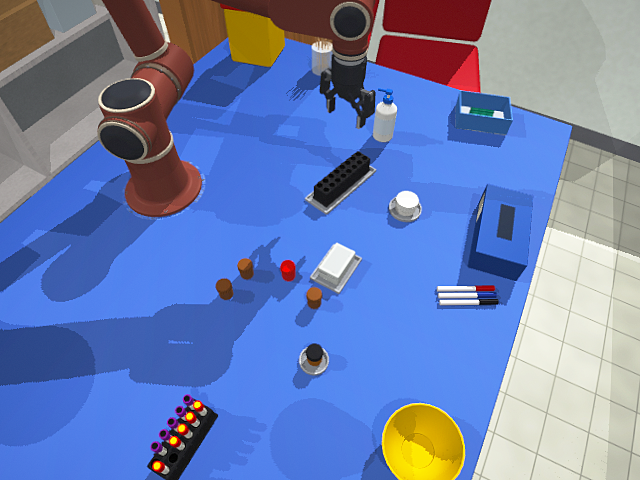

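The scene view shows all four things upright in their trays: rack (341,180), jar (405,205), slide box (337,262) and pot (314,357). The bottle (385,118) and tube rack (183,440) are where they were. Rack top is at 0.0537, as it should be, and the gripper is clear.

```bash
python3 -c "
from plant import manip
print(manip.job_done())"
```

```text
the job is handed in; nothing more can be done
None
```

The pot, wide jar, slide box and empty rack each stand upright in their own trays, and the job was handed in at about 36 s; hand-in returned no verdict, but by camera each was within about 4 mm of its tray's centre, and the tube rack and pump bottle look unmoved.

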